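Isolate the power and start the clamp bolt by feel

TASK

Turn the bench isolator to off, then start the crank bolt of the mould clamp without crossing its thread: turn it backward (counter-clockwise from above) by its knob until the bolt drops off the start of the thread, and from there wind it forward (clockwise) one full turn. Finish still gripping the crank knob, holding the bolt at rest there, with the isolator left off and the loose tools and clay on the table undisturbed.

Things in the scene. Friction and masses are not known exactly. Their poses are not given: they have to be found in the camera images.
- isolator_grip (a point): grip point of the isolator: grey box 95 x 95 x 57 mm fixed on the table, black bar handle on top. The bar is 52 mm long (this point's x), 15 mm wide (y), 40 mm high above a low 46 mm disc; the point lies on the turning axis, 12 mm below the bar's top and 30 mm above the box's top. A white pointer line is on the bar's -x end.
- isolator_handle (a joint): angle of the isolator handle in rad: 1.57 = on (start), 0 = off. It grows clockwise from above, so off is a quarter turn counter-clockwise. A spring detent drives it to the nearer end (about 0.1 N m near the ends, nothing half-way).
- boss_mouth (a point): centre of the mouth of the threaded boss of the mould clamp (grey C-frame on a 150 x 100 mm foot fixed on the table, a plaster mould under it), on the bolt's vertical axis, 125 mm above the table. Its -x axis is the clamp's open front (dark mark on the boss); the column stands at +x. Mind the tall upright panel on the table: its near edge is at world x 0.59, y 0.16, and it runs back from there.
- clamp_bolt (a joint): crank bolt angle, rad, growing clockwise from above (forward, winding in). At 0 the crank points along boss_mouth's -x. Starts at 1.2 to 3.2. Turned backward the bolt climbs (10 mm a turn) and drops 10 mm as it passes 0 (within 0.2 rad); forward from there the thread draws it down 10 mm a turn and one turn ends at 6.28. Turning takes 0.06 N m; it stays where it is left.
- bolt_lift (a joint): height of the bolt in m: 0 just before the drop, about -0.010 just after it, about -0.020 one turn further; -0.002 to -0.005 at the start.
- knob_grip (a point): centre of the crank's wooden knob: upright cylinder 24 mm across, 44 mm high, 45 mm from the bolt's axis, about 201 mm above the table. It spins freely and floats on its pin (7 mm down, 26 mm up) on an 80 N/m spring, so grip it and lead it round a level circle while the bolt climbs and drops below it. Crank arm 32 mm below its centre, hub cap 27 mm below.
- crank_knob: the same knob as a body; origin at the centre of its underside
- loop_tool: bystander: wire loop tool with wooden handle, 192 mm, lying near the middle of the table; leave alone
- clay_lump: bystander: grey clay lump, 60 mm; leave alone
- spanner: bystander: open spanner, 180 mm, lying to the right; leave alone
Not all that is in view belongs to the job. There is more than one size of the part that bears boss_mouth; the job needs the larger. Leave any blue look-alike of the part that bears isolator_grip alone.

How it is judged:
On the way, in this order (a step that is already met when the one before it is completed fails the run):
1. the isolator is turned to off while the bolt is not yet dropped (value of joint isolator_handle below 0.15 rad and value of joint clamp_bolt above 0.3 rad), for 0.2 s.
2. the bolt is turned backward and drops off the thread's start (value of joint clamp_bolt between -1.2 and 0.2 rad and value of joint bolt_lift below -0.0075 m), for 0.1 s.
3. the bolt is wound forward about one turn and drawn down by the thread (value of joint clamp_bolt above 5.73 rad and value of joint bolt_lift below -0.0178 m), for 0.1 s.
At the end, for the whole second after the job is handed in: isolator off (within 0.15 rad); bolt one turn forward of the drop (within 0.55 rad), drawn down 17.8 to 22.5 mm below its height before the drop, at rest, the fingers gripping the crank knob with more than 1 N (all of step 3 and value of joint isolator_handle below 0.15 rad and value of joint clamp_bolt below 6.83 rad and value of joint bolt_lift above -0.0225 m and velocity of joint clamp_bolt between -0.2 and 0.2 rad/s and contact force between the fingers and crank_knob above 1 N); the arm keeps its last pose, push and grip.
It fails at once if a loose bystander is moved more than 25 mm (distance of any of loop_tool, clay_lump, spanner from where it was at the start of the episode above 0.025 m).
It fails at once if the isolator is switched on again after the bolt has dropped (value of joint isolator_handle above 0.8 rad and value of joint bolt_lift below -0.0075 m).
It also fails if it takes over 70 s, if anything falls off the work surface, if the arm or the gripper's body presses on something with over 40 N, if the wrist force passes 120 N, or if a joint passes its speed limit or range.

ROBOT

A 6-joint arm with a two-finger parallel gripper is mounted at the origin on a cart in front of the work surface, level with it; the furniture and walls round the work are solid. World frame = base frame: x ahead of the robot, y to its left, z up, the work surface at z = 0. Lengths are in m, angles in rad, forces in N, time in s.
With the tool pointing down it reaches from about 0.35 to 0.975 m from the base axis. Payload 4.9 kg.
Tool frame: the origin (TCP) lies between the finger pads; the fingertips stand 17 mm ahead of it and the grasp point (between the pads) lies 2 mm behind it (manip.nose_length is the distance from the TCP to the fingertips, in m); z points along the fingers, y is the line along which they close (so a half turn about z gives the same grasp; the last joint's range is limited). The gripper opens to 85 mm and grips with 20 to 120 N. Pads are 22 mm wide; open, the fingers measure 114 mm over their backs; the gripper's body (76 mm by 85 mm) begins 54 mm behind the grasp point. The pads swing forward as they close: fully open they stand 13 mm farther back than shut.
Start: joints at [1.218, 0.053, 1.613, -0, 1.476, -0.119], TCP at [0.145, 0.608, 0.248] pointing down, gripper open.
Joint ranges: [-3.01, 3.01], [-1.01, 2.22], [0.06, 2.58], [-1.02, 4.17], [0.09, 2.62], [-3.14, 3.14]. Speed limits (rad/s): [2.57, 2.57, 3.14, 3.14, 3.14, 3.14].

INTERFACE

Orientations are given as a unit quaternion [w, x, y, z].
In Python, from plant import manip gives the robot as it stands. The module is installed in compiled form; this text tells all that it offers.
- The arm moves only by the tool apply_moves, never from a script. Its argument "moves" is a list of rows, each a list of 3 entries, a list of its own where there are three numbers: the turn, a rotation vector about the tool's x, y, z in rad, then the shift along the tool's x, y, z in cm, then the closure, from -1 (fully open) to 1 (shut), so that 0 is half open. A call has 1 to 20 rows; each row is the pose to reach, as a shift and turn from the pose commanded when the call began, along the tool's axes at that moment; what a row does not reach only later rows make up. A row lasts 1/10 s, in which the tool goes at most 50 mm and 8.59 degrees, less where a joint would pass 70% of its speed; a pose out of reach is approached as far as the arm can. A call with a gripper value outside its range is refused whole. The fingers move at their own pace and stop on an object; the grip force is fixed at half the most. Time passes only in rows, so rows that repeat a pose let the fingers close. It gives the time, the measured TCP pose, the force, the opening and the grip force at its end, in the units of the state.
- manip.state(): the state, without advancing time (a new reading comes with each control period).
- manip.grab_frame(name): name is "side" or "top"; returns a dict with "image" (480x640x3 uint8, red, green, blue), "K" (3x3 intrinsics, pixels), "rvec" (rotation vector, rad) and "tvec" (3), from world to camera coordinates, as OpenCV has them. Camera axes: x right, y down, z forward; pixel columns grow to the right and rows downward; lengths in m; the calibration is good to about 2 mm. A picture is of the moment at which its call begins. There is no depth.
- manip.job_done(): hands the job in; it is judged then, once.
Trained networks look in a picture, given as the dict that the camera call returned (one of the last four; its "shot" number tells which), for a name from the list of things; names that differ only in an ending like _2 or _b are one class to them, and where a whole thing is asked for, a point or a joint stands for the part that bears it (a point fixed in the world has none). Each returns a list of dicts, best first, with "score" (0 to 1); they miss things now and then, are a little off and sometimes report something else, mostly with a low value. They report only what shows in the picture. A call takes as long as a camera call. They do not tell look-alikes from the thing itself.
- manip.look_for(picture, label): "location" ([x, y, z] in m, in the coordinates of the camera as it stood for that picture, good to about 4 mm: the middle of the surface that is visible of it).
- manip.silhouettes(picture, label): "pixels" (480x640 bool, what is visible of it).
- manip.spot_point(picture, label): "location" ([x, y, z] in m, in the coordinates of the camera as it stood for that picture, good to about 4 mm: a listed point, or the origin of a listed thing).
The state is a dict: "time": time; "joint_pos": joint angles; "joint_vel": joint speeds; "joint_efforts": joint torques, N m; "tool_pos": TCP position; "tool_rot": TCP orientation; "contact_force": force on the tool from outside, world axes, zero at the start; "ft_torque": the same for the moment, N m; "gripper_width": opening from 0.0 (shut) to 1.0 (fully open); "grasp_force": force on a finger pad.
Only numpy, scipy, OpenCV 4.12 (cv2) and the standard library are available. Lean on these libraries where they do the work, as an engineer would, in place of code of your own. Each camera call takes 0.05 s, during which the arm holds its last target. There are 200 camera calls.

## Working session

There is one attempt and no reset: what is moved stays moved. The work goes in short steps, Python scripts to look and compute and a tool call to move; the robot and the scene stay as the last step left them, time stands still between calls to the robot, and variables do not carry over. Pictures are saved under pics/ and viewed, at most 10 in all, crops included, and the job is handed in when it is done.

Besides the shell and the picture viewer there is one more tool, called as name(argument=value, ...) on one line, values as JSON. apply_moves: Moves the arm, as the interface text tells. Its arguments: {"type":"object","properties":{"moves":{"type":"array"}},"required":["moves"]}

```bash
mkdir -p pics
cat > h.py <<'E'
import numpy as np, cv2
from scipy.spatial.transform import Rotation as R
from plant import manip
def w(f,p):
    M=cv2.Rodrigues(np.array(f["rvec"],float))[0]; return M.T@(np.array(p)-np.array(f["tvec"]).ravel())
def px(f,p): return cv2.projectPoints(np.array(p,float).reshape(-1,1,3),np.array(f["rvec"],float),np.array(f["tvec"],float),np.array(f["K"],float),None)[0].reshape(-1,2)
def ray(f,uv,z):
    M=cv2.Rodrigues(np.array(f["rvec"],float))[0]; c=-M.T@np.array(f["tvec"]).ravel()
    d=M.T@np.linalg.inv(f["K"])@np.array([uv[0],uv[1],1.]); return c+d*(z-c[2])/d[2]
def save(f,n,crop=None,s=1):
    im=f["image"][:,:,::-1]
    if crop: im=im[crop[1]:crop[3],crop[0]:crop[2]]
    cv2.imwrite("pics/"+n,cv2.resize(im,None,fx=s,fy=s,interpolation=cv2.INTER_CUBIC))
E
python3 - <<'E'
from h import *
np.set_printoptions(precision=4,suppress=True)
for c in ("top","side"):
    f=manip.grab_frame(c); save(f,c+"0.png")
    for l in ("isolator_grip","boss_mouth","knob_grip","loop_tool","clay_lump","spanner"):
        for d in manip.spot_point(f,l): 
            p=w(f,d["location"]); print(c,l,round(d["score"],2),p,px(f,p)[0].round())
s=manip.state();print(s["tool_rot"],s["tool_pos"],s["time"],manip.nose_length)
E
```

```text
top isolator_grip 0.69 [ 0.4705 -0.2074  0.0866] [377. 272.]
top isolator_grip 0.52 [ 0.625  -0.1824  0.0908] [366. 209.]
top boss_mouth 0.75 [0.4384 0.2966 0.1255] [163. 285.]
top boss_mouth 0.56 [0.6422 0.355  0.0887] [145. 202.]
top knob_grip 0.62 [0.4823 0.3021 0.1956] [152. 263.]
top knob_grip 0.5 [0.6057 0.3475 0.1441] [141. 212.]
top loop_tool 0.51 [ 0.4352  0.02   -0.0028] [284. 288.]
top clay_lump 0.88 [ 0.5833 -0.0195 -0.0012] [300. 231.]
top spanner 0.85 [ 0.5176 -0.4436  0.0015] [462. 256.]
side isolator_grip 0.85 [ 0.4692 -0.2019  0.0809] [339. 295.]
side isolator_grip 0.79 [ 0.6262 -0.1857  0.0809] [385. 275.]
side boss_mouth 0.96 [0.6386 0.3592 0.0912] [280. 209.]
side boss_mouth 0.76 [0.4394 0.2987 0.1236] [233. 219.]
side knob_grip 0.64 [0.4861 0.302  0.1967] [244. 192.]
side knob_grip 0.56 [0.6037 0.3515 0.1432] [271. 197.]
side loop_tool 0.72 [ 0.4355  0.0249 -0.0031] [280. 292.]
side clay_lump 0.83 [ 0.5851 -0.0158 -0.0022] [333. 282.]
side spanner 0.82 [ 0.515  -0.4477 -0.003 ] [423. 368.]
[0.     0.1166 0.9932 0.    ] [0.1448 0.608  0.2483] 0.7 0.017
```

View pics/top0.png

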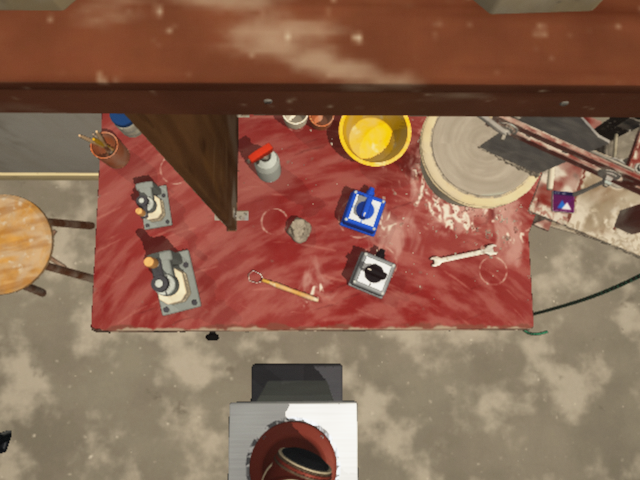

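View pics/side0.png

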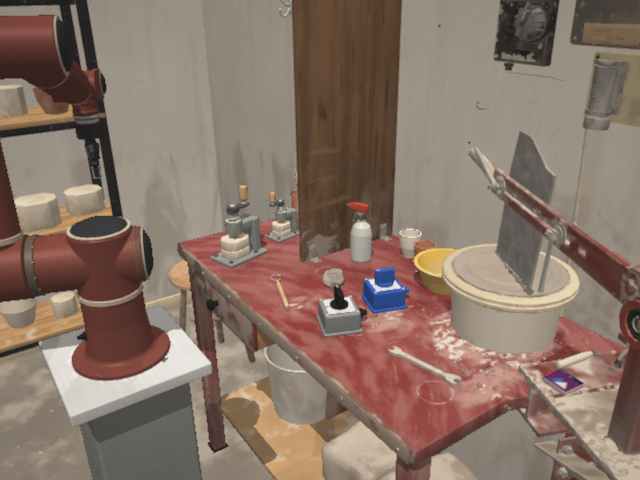

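The top picture shows a grey isolator at (375,272) and a blue look-alike at (366,209). There are two clamps: the larger one in front at (170,283), with its knob at (152,263), and the smaller one behind at (150,205). I choose the grey isolator and the front clamp (boss 125 mm high), and check both in one crop.

Run:
```python
from h import *
f=manip.grab_frame("top"); im=f["image"][:,:,::-1]
g=manip.grab_frame("side")["image"][:,:,::-1]
a=cv2.resize(im[240:320,130:210],(400,400),interpolation=cv2.INTER_CUBIC);b=cv2.resize(im[240:300,345:405],(400,400),interpolation=cv2.INTER_CUBIC)
cv2.imwrite("pics/crop1.png",np.hstack([a,b]))
for l in("isolator_grip","boss_mouth"):
  for d in manip.silhouettes(f,l):
    m=d["pixels"].astype(np.uint8); print(l,d["score"],cv2.boundingRect(m),cv2.minAreaRect(cv2.findNonZero(m)))
    u=np.argwhere(m)[:,::-1]
print(px(f,[[.47,-.205,.087],[.47,-.205,.057],[.4389,.2976,.125],[.484,.302,.197]]))
```

```text
isolator_grip 0.77 (357, 197, 18, 22) ((366.34613037109375, 208.2692108154297), (16.91835594177246, 19.691856384277344), 56.3099365234375)
isolator_grip 0.5 (365, 264, 22, 18) ((375.5, 272.5), (17.0, 21.0), 90.0)
boss_mouth 0.86 (144, 249, 58, 66) ((172.23594665527344, 280.0224609375), (63.5602912902832, 47.37040710449219), 77.00537872314453)
boss_mouth 0.57 (136, 181, 37, 48) ((152.11000061035156, 203.76998901367188), (47.376155853271484, 34.223968505859375), 81.8698959350586)
[[376.09933844 271.95466005]
 [374.38817115 272.87295255]
 [162.23785568 284.65903413]
 [152.10265654 262.30016598]]
```

View pics/crop1.png

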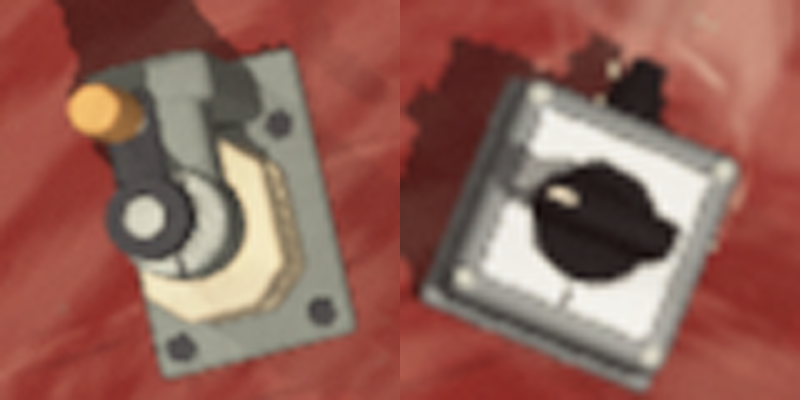

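The left crop shows the larger clamp: hub at crop (145,215), knob at (95,108), dark front mark at about (180,270). On the right is the grey isolator: bar from pointer end (560,195) to (672,240), off mark at (567,297). Both choices match the description.

```bash
cat >> h.py <<'E'
def plan(pts,head=None):
    "world targets + tool-y heading(deg) -> shift cm, turn about tool z from current tool pose"
    s=manip.state(); q=s["tool_rot"]; r=R.from_quat([q[1],q[2],q[3],q[0]]); M=r.as_matrix()
    h=np.degrees(np.arctan2(M[1,1],M[0,1])); print("t",s["time"],"pos",np.round(s["tool_pos"],4),"head",round(h,2),"tilt",np.round(M[:,2],3),"J",np.round(s["joint_pos"],2))
    for p in pts: print(np.round((M.T@(np.array(p)-s["tool_pos"]))*100,2))
    if head is not None:
        for hh in np.atleast_1d(head): print("rz",np.round(np.radians(((h-hh+180)%360)-180),4))
E
python3 - <<'E'
from h import *
plan([[.28,.38,.34],[.42,0,.32],[.468,-.2055,.2]],[-22.3])
E
```

```text
t 0.9 pos [0.1448 0.608  0.2483] head 76.6 tilt [ 0. -0. -1.] J [ 1.22  0.05  1.61 -0.    1.48 -0.12]
[-18.43 -19.04  -9.17]
[-40.86 -52.77  -7.17]
[-50.29 -71.64   4.83]
rz 1.7262
```

apply_moves(moves=[[[0, 0, 0.1], [-4, -4, -5], -1], [[0, 0, 0.2], [-8, -8, -9], -1], [[0, 0, 0.3], [-11, -11, -9.2], -1], [[0, 0, 0.4], [-15, -15, -9.2], -1], [[0, 0, 0.5], [-18.4, -19, -9.2], -1], [[0, 0, 0.65], [-21, -23, -9], -1], [[0, 0, 0.8], [-24, -27, -9], -1], [[0, 0, 0.95], [-27, -31.5, -9], -1], [[0, 0, 1.1], [-30, -36, -8.5], -1], [[0, 0, 1.2], [-33, -40, -8], -1], [[0, 0, 1.3], [-36, -44.5, -7.5], -1], [[0, 0, 1.4], [-38.5, -48.5, -7.2], -1], [[0, 0, 1.5], [-41, -53, -7], -1], [[0, 0, 1.6], [-43, -57, -5], -1], [[0, 0, 1.726], [-45, -61, -3], -1], [[0, 0, 1.726], [-47, -65, 0], -1], [[0, 0, 1.726], [-49, -69, 3], -1], [[0, 0, 1.726], [-50.3, -71.6, 4.8], -1], [[0, 0, 1.726], [-50.3, -71.6, 4.8], -1], [[0, 0, 1.726], [-50.3, -71.6, 4.8], -1]])

```text
time: 2.9
tool_pos: [0.4668, -0.2073, 0.1966]
tool_rot: [-0.003, 0.832, 0.555, -0.002]
contact_force: [0.2, 0.2, -0.3]
gripper_width: 0.997
grasp_force: 0.0
```

Run:
```python
from h import *
plan([[.469,-.205,.087]],[-22.3,67.7])
```

```text
t 2.9 pos [ 0.4668 -0.2073  0.1966] head -22.53 tilt [-0.006  0.003 -1.   ] J [-0.56 -0.18  1.93 -0.    1.41 -0.17]
[ 0.29  0.19 10.96]
rz -0.004
rz -1.5748
```

apply_moves(moves=[[[0, 0, 0], [0, 0, 4], -1], [[0, 0, 0], [0, 0, 8], -1], [[0, 0, 0], [0, 0, 11.2], -1], [[0, 0, 0], [0, 0, 11.2], -1], [[0, 0, 0], [0, 0, 11.2], -1], [[0, 0, 0], [0, 0, 11.2], 0], [[0, 0, 0], [0, 0, 11.2], 0.3], [[0, 0, 0], [0, 0, 11.2], 1], [[0, 0, 0], [0, 0, 11.2], 1], [[0, 0, 0], [0, 0, 11.2], 1], [[0, 0, 0], [0, 0, 11.2], 1], [[0, 0, 0], [0, 0, 11.2], 1]])

```text
time: 4.1
tool_pos: [0.4678, -0.205, 0.0891]
tool_rot: [-0.001, 0.83, 0.557, -0.001]
contact_force: [-4.7, 1.3, 10.5]
gripper_width: 0.163
grasp_force: 61.1
```

Run:
```python
from h import *
plan([[.469,-.205,.087]],[67.7]); s=manip.state(); print(s["gripper_width"],s["grasp_force"],s["contact_force"],s["ft_torque"])
f=manip.grab_frame("side"); save(f,"grip1.png",(280,220,420,340),4)
```

```text
t 4.1 pos [ 0.4678 -0.205   0.0891] head -22.3 tilt [-0.002  0.001 -1.   ] J [-0.56 -0.06  2.01 -0.    1.2  -0.17]
[0.04 0.11 0.21]
rz -1.5707
0.16341249803654362 61.115591526031494 [-4.67388214  1.32152946 10.49258859] [ 0.28010669  0.74240118 -0.07239966]
```

View pics/grip1.png

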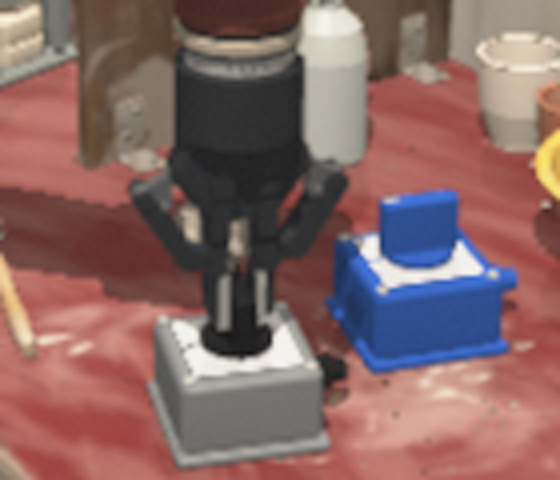

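The picture shows the fingers on the black bar at about crop (240,300). Now I turn it counter-clockwise.

apply_moves(moves=[[[0, 0, -0.1], [0, 0, -0.15], 1], [[0, 0, -0.22], [0, 0, -0.15], 1], [[0, 0, -0.34], [0, 0, -0.15], 1], [[0, 0, -0.46], [0, 0, -0.15], 1], [[0, 0, -0.58], [0, 0, -0.15], 1], [[0, 0, -0.7], [0, 0, -0.15], 1], [[0, 0, -0.82], [0, 0, -0.15], 1], [[0, 0, -0.94], [0, 0, -0.15], 1], [[0, 0, -1.06], [0, 0, -0.15], 1], [[0, 0, -1.18], [0, 0, -0.15], 1], [[0, 0, -1.3], [0, 0, -0.15], 1], [[0, 0, -1.42], [0, 0, -0.15], 1], [[0, 0, -1.52], [0, 0, -0.15], 1], [[0, 0, -1.6], [0, 0, -0.15], 1], [[0, 0, -1.6], [0, 0, -0.15], 1], [[0, 0, -1.6], [0, 0, -0.15], 1]])

```text
time: 5.75
tool_pos: [0.4727, -0.2027, 0.0893]
tool_rot: [0.006, 0.181, 0.983, 0.004]
contact_force: [23.5, 6.3, -18.6]
gripper_width: 0.162
grasp_force: 60.1
```

Run:
```python
from h import *
plan([[.469,-.205,.2]],[67.7]); s=manip.state(); print(s["gripper_width"],s["grasp_force"],s["contact_force"],s["ft_torque"])
```

```text
t 5.75 pos [ 0.4727 -0.2027  0.0893] head 69.16 tilt [ 0.013  0.005 -1.   ] J [-0.56 -0.06  2.01  0.01  1.19 -1.77]
[  0.15  -0.24 -11.08]
rz 0.0254
0.1621544778366286 60.06373107433319 [ 23.52740753   6.33903073 -18.58838018] [ 1.3491622  -3.29522208 -0.81753832]
```

apply_moves(moves=[[[0, 0, 0.03], [0, 0, 0], 1], [[0, 0, 0.03], [0, 0, 0], 0], [[0, 0, 0.03], [0, 0, 0], -0.2], [[0, 0, 0.03], [0, 0, 0], -0.5], [[0, 0, 0.03], [0, 0, 0], -0.6], [[0, 0, 0.03], [0, 0, -4], -0.6], [[0, 0, 0.03], [0, 0, -9], -0.6], [[0, 0, 0.03], [0, 0, -14], -0.8], [[0, 0, 0.03], [0, 0, -19], -1], [[0, 0, 0.03], [0, 0, -23], -1]])

```text
time: 6.75
tool_pos: [0.4683, -0.2054, 0.3236]
tool_rot: [0.002, 0.194, 0.981, -0.001]
contact_force: [0.3, 0.0, -0.6]
gripper_width: 1.002
grasp_force: 0.0
```

Run:
```python
from h import *
np.set_printoptions(precision=4,suppress=True)
f=manip.grab_frame("top"); g=manip.grab_frame("side")
for c,ff in(("top",f),("side",g)):
  for l in ("boss_mouth","knob_grip","crank_knob"):
    for d in manip.spot_point(ff,l): print(c,l,round(d["score"],2),w(ff,d["location"]))
r=lambda im,c:cv2.resize(im[c[1]:c[3],c[0]:c[2],::-1],(400,400),interpolation=cv2.INTER_CUBIC)
cv2.imwrite("pics/c2.png",np.hstack([r(f["image"],(130,240,190,300)),r(g["image"],(300,250,380,330))]))
print("hub px z.174:",px(f,[[.4389,.2976,.174],[.484,.302,.223]]))
print("crop hub/knob->",ray(f,(159,283),.174),ray(f,(148.4,261),.223))
plan([[.42,0,.33],[.41,.15,.33],[.484,.302,.30]],[69])
```

```text
top boss_mouth 0.83 [0.6397 0.3534 0.0873]
top boss_mouth 0.74 [0.4392 0.2923 0.1267]
top knob_grip 0.62 [0.4832 0.3017 0.1991]
top knob_grip 0.58 [0.6064 0.3454 0.1445]
top knob_grip 0.44 [ 0.5852 -0.017   0.0007]
top crank_knob 0.52 [0.6083 0.3448 0.1319]
top crank_knob 0.48 [0.4837 0.3063 0.1755]
side boss_mouth 0.79 [0.637  0.3576 0.0888]
side boss_mouth 0.57 [0.4409 0.2979 0.1231]
side boss_mouth 0.31 [ 0.5186 -0.445  -0.0019]
side knob_grip 0.64 [0.6018 0.3502 0.1434]
side knob_grip 0.45 [0.4803 0.3017 0.1975]
side crank_knob 0.49 [0.4837 0.302  0.1731]
side crank_knob 0.42 [0.6082 0.3504 0.1283]
hub px z.174: [[156.3317 283.5189]
 [148.6116 261.1515]]
crop hub/knob-> [0.44   0.2918 0.174 ] [0.4843 0.3025 0.223 ]
t 7.15 pos [ 0.4675 -0.2047  0.3174] head 67.66 tilt [-0.003  0.002 -1.   ] J [-0.56 -0.25  1.78 -0.    1.62 -1.74]
[12.18 17.13 -1.2 ]
[18.81 30.62 -1.17]
[17.73 47.49  1.84]
rz -0.0234
```

View pics/c2.png

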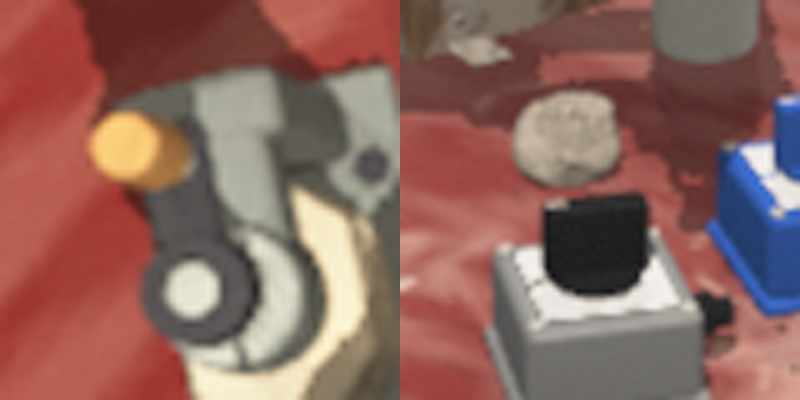

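The left crop shows the hub at (193,291) and the knob top at (123,148). On the right, the isolator bar now stands a quarter turn round and is free of the fingers, so it is off. Next I move above the knob.

apply_moves(moves=[[[0, 0, 0], [3.5, 3.5, -1], -1], [[0, 0, 0], [6, 7.5, -1.2], -1], [[0, 0, 0], [9, 12, -1.2], -1], [[0, 0, 0], [12, 16, -1.2], -1], [[0, 0, 0], [14, 20, -1.2], -1], [[0, 0, 0], [16, 24.5, -1.2], -1], [[0, 0, 0], [17.5, 29, -1.2], -1], [[0, 0, 0], [18, 34, -1.2], -1], [[0, 0, 0], [18, 38.5, -0.5], -1], [[0, 0, 0], [17.8, 43, 0.5], -1], [[0, 0, 0], [17.8, 47.5, 1.8], -1], [[0, 0, 0], [17.8, 47.5, 4], -1], [[0, 0, 0], [17.8, 47.5, 4], -1], [[0, 0, 0], [17.8, 47.5, 4], -1], [[0, 0, 0], [17.8, 47.5, 4], -1]])

```text
time: 8.65
tool_pos: [0.4843, 0.3014, 0.2809]
tool_rot: [0.001, 0.194, 0.981, 0.0]
contact_force: [-0.1, -0.3, 0.3]
gripper_width: 0.997
grasp_force: 0.0
```

Run:
```python
from h import *
plan([[.4835,.302,.200]])
f=manip.grab_frame("side"); save(f,"c3.png",(195,120,315,220),5)
print(px(f,[[.4835,.302,.197]]),px(f,[manip.state()["tool_pos"]]))
```

```text
t 8.65 pos [0.4843 0.3014 0.2809] head 67.61 tilt [ 0.001  0.001 -1.   ] J [ 0.43 -0.1   1.7  -0.    1.53 -0.75]
[0.11 0.02 8.09]
[[243.58652686 192.2402248 ]] [[241.96708514 164.93877213]]
```

View pics/c3.png

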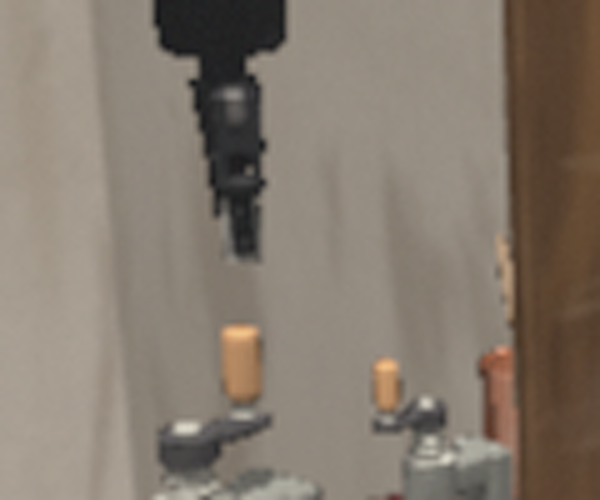

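The picture shows the fingers at crop (240,250), centred above the larger clamp's knob at (242,362). I descend and grip.

apply_moves(moves=[[[0, 0, 0], [0.1, 0, 4], -1], [[0, 0, 0], [0.1, 0, 8], -1], [[0, 0, 0], [0.1, 0, 8], -1], [[0, 0, 0], [0.1, 0, 8], -0.3], [[0, 0, 0], [0.1, 0, 8], 0.2], [[0, 0, 0], [0.1, 0, 8], 1], [[0, 0, 0], [0.1, 0, 8], 1], [[0, 0, 0], [0.1, 0, 8], 1], [[0, 0, 0], [0.1, 0, 8], 1], [[0, 0, 0], [0.1, 0, 8], 1]])

```text
time: 9.7
tool_pos: [0.4841, 0.3026, 0.2006]
tool_rot: [0.001, 0.194, 0.981, 0.001]
contact_force: [3.6, 1.5, 0.0]
gripper_width: 0.26
grasp_force: 58.7
```

```bash
cat > c.py <<'E'
from h import *
import sys
s=manip.state(); q=s["tool_rot"]; M=R.from_quat([q[1],q[2],q[3],q[0]]).as_matrix()
p=s["tool_pos"]; print("t",s["time"],"pos",np.round(p,4),"F",np.round(s["contact_force"],1),"w",round(s["gripper_width"],3),"gf",round(s["grasp_force"],1),"J",np.round(s["joint_pos"],2))
# circle path: axis c, from heading a0 (deg) by steps (CCW +)
cx,cy,rad,a0,a1,n=map(float,sys.argv[1:7])
print("heading now",np.degrees(np.arctan2(p[1]-cy,p[0]-cx)),"r",np.hypot(p[1]-cy,p[0]-cx))
o=np.array([np.cos(np.radians(a0)),np.sin(np.radians(a0))])*rad
for a in np.linspace(a0,a1,int(n)+1)[1:]:
    d=np.array([np.cos(np.radians(a)),np.sin(np.radians(a))])*rad-o
    print(round(a),np.round((M.T@[d[0],d[1],0])*100,2)[:2])
E
python3 c.py .4393 .2955 .045 8.5 90 6
```

```text
t 9.7 pos [0.4841 0.3026 0.2006] F [3.6 1.5 0. ] w 0.26 gf 58.7 J [ 0.43 -0.04  1.79 -0.    1.39 -0.75]
heading now 8.98509583591192 r 0.04535117653326742
22 [0.65 0.84]
36 [1.48 1.51]
49 [2.44 1.96]
63 [3.48 2.18]
76 [4.55 2.14]
90 [5.57 1.86]
```

apply_moves(moves=[[[0, 0, 0], [0.3, 0.45, 0], 1], [[0, 0, 0], [0.65, 0.84, 0], 1], [[0, 0, 0], [1.05, 1.2, 0], 1], [[0, 0, 0], [1.48, 1.51, 0], 1], [[0, 0, 0], [1.95, 1.75, 0], 1], [[0, 0, 0], [2.44, 1.96, 0], 1], [[0, 0, 0], [2.95, 2.1, 0], 1], [[0, 0, 0], [3.48, 2.18, 0], 1], [[0, 0, 0], [4.02, 2.18, 0], 1], [[0, 0, 0], [4.55, 2.14, 0], 1], [[0, 0, 0], [5.07, 2.03, 0], 1], [[0, 0, 0], [5.57, 1.86, 0], 1], [[0, 0, 0], [5.57, 1.86, 0], 1]])

```text
time: 11.0
tool_pos: [0.4373, 0.3408, 0.1994]
tool_rot: [-0.001, 0.193, 0.981, -0.0]
contact_force: [0.9, 3.1, -0.2]
gripper_width: 0.259
grasp_force: 58.9
```

```bash
python3 c.py .4393 .2955 .045 90 195 14
```

```text
t 11.0 pos [0.4373 0.3408 0.1994] F [ 0.9  3.1 -0.2] w 0.259 gf 58.9 J [ 0.53 -0.08  1.83  0.    1.4  -0.65]
heading now 92.52708475126435 r 0.04530530587859616
98 [ 0.53 -0.26]
105 [ 1.02 -0.58]
112 [ 1.46 -0.97]
120 [ 1.85 -1.41]
128 [ 2.18 -1.9 ]
135 [ 2.44 -2.43]
142 [ 2.64 -2.98]
150 [ 2.75 -3.56]
158 [ 2.79 -4.15]
165 [ 2.76 -4.74]
172 [ 2.64 -5.31]
180 [ 2.46 -5.87]
188 [ 2.2 -6.4]
195 [ 1.87 -6.89]
```

apply_moves(moves=[[[0, 0, 0], [0.53, -0.26, 0], 1], [[0, 0, 0], [1.02, -0.58, 0], 1], [[0, 0, 0], [1.46, -0.97, 0], 1], [[0, 0, 0], [1.85, -1.41, 0], 1], [[0, 0, 0], [2.18, -1.9, 0], 1], [[0, 0, 0], [2.44, -2.43, 0], 1], [[0, 0, 0], [2.64, -2.98, 0], 1], [[0, 0, 0], [2.75, -3.56, 0], 1], [[0, 0, 0], [2.79, -4.15, 0], 1], [[0, 0, 0], [2.76, -4.74, 0], 1], [[0, 0, 0], [2.64, -5.31, 0], 1], [[0, 0, 0], [2.46, -5.87, 0], 1], [[0, 0, 0], [2.46, -5.87, 0], 1]])

```text
time: 12.3
tool_pos: [0.3944, 0.2952, 0.2004]
tool_rot: [0.001, 0.194, 0.981, 0.001]
contact_force: [5.8, 1.2, 0.4]
gripper_width: 0.26
grasp_force: 58.9
```

```bash
python3 c.py .4393 .2955 .045 180 225 6
```

```text
t 12.3 pos [0.3944 0.2952 0.2004] F [5.8 1.2 0.4] w 0.26 gf 58.9 J [ 0.49 -0.24  1.97 -0.    1.41 -0.69]
heading now -179.64502510483985 r 0.044947061537422305
188 [-0.26 -0.53]
195 [-0.59 -1.02]
202 [-0.97 -1.46]
210 [-1.41 -1.85]
218 [-1.9  -2.18]
225 [-2.43 -2.44]
```

apply_moves(moves=[[[0, 0, 0], [-0.26, -0.53, 0], 1], [[0, 0, 0], [-0.59, -1.02, 0], 1], [[0, 0, 0], [-0.97, -1.46, 0], 1], [[0, 0, 0], [-1.41, -1.85, 0], 1], [[0, 0, 0], [-1.9, -2.18, 0], 1], [[0, 0, 0], [-2.3, -2.38, 0], 1], [[0, 0, 0], [-2.3, -2.38, 0], 1], [[0, 0, 0], [-2.3, -2.38, 0], 1]])

```text
time: 13.1
tool_pos: [0.406, 0.2657, 0.2001]
tool_rot: [0.0, 0.194, 0.981, 0.002]
contact_force: [4.1, 3.3, -1.0]
gripper_width: 0.261
grasp_force: 59.0
```

```bash
python3 - <<'E'
from h import *
f=manip.grab_frame("side"); save(f,"c4.png",(195,140,315,240),5)
E
python3 c.py .4393 .2955 .045 223 90 19
```

```text
t 13.15 pos [0.406  0.2657 0.2001] F [ 3.7  4.2 -0.2] w 0.262 gf 59.0 J [ 0.42 -0.26  1.98  0.    1.42 -0.76]
heading now -138.19807665071343 r 0.044732243984168946
216 [0.48 0.26]
209 [0.93 0.58]
202 [1.34 0.94]
195 [1.7  1.36]
188 [2.01 1.82]
181 [2.25 2.31]
174 [2.44 2.82]
167 [2.56 3.36]
160 [2.62 3.91]
153 [2.61 4.45]
146 [2.53 5.  ]
139 [2.39 5.53]
132 [2.18 6.04]
125 [1.91 6.52]
118 [1.59 6.96]
111 [1.21 7.36]
104 [0.79 7.71]
97 [0.33 8.01]
90 [-0.17  8.25]
```

View pics/c4.png

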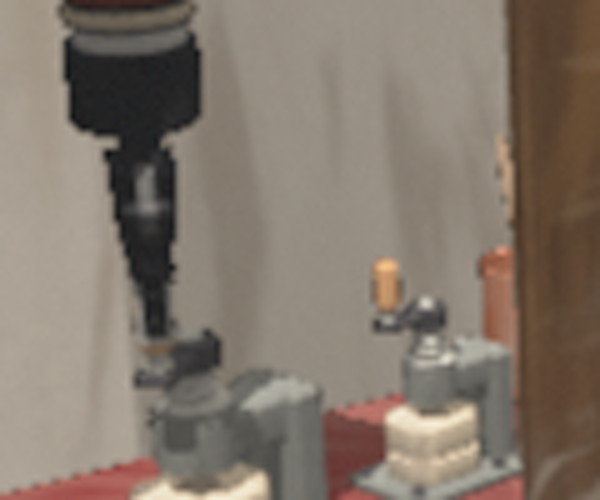

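Run:
```python
from h import *
f=manip.grab_frame("side")
for z in(.179,.169,.164,.159,.154): print(z,((px(f,[[.406,.2657,z],[.4393,.2955,z]])-[195,140])*5).round(0).tolist())
print("cap at start z.172 (old crop)",((px(f,[[.4393,.2955,.172],[.4393,.2955,.17]])-[195,120])*5).round().tolist())
save(f,"c5.png",(215,195,255,235),14)
```

```text
0.179 [[154.0, 334.0], [183.0, 308.0]]
0.169 [[155.0, 350.0], [185.0, 324.0]]
0.164 [[156.0, 358.0], [185.0, 332.0]]
0.159 [[157.0, 366.0], [186.0, 339.0]]
0.154 [[158.0, 374.0], [186.0, 347.0]]
cap at start z.172 (old crop) [[184.0, 419.0], [184.0, 422.0]]
```

View pics/c5.png

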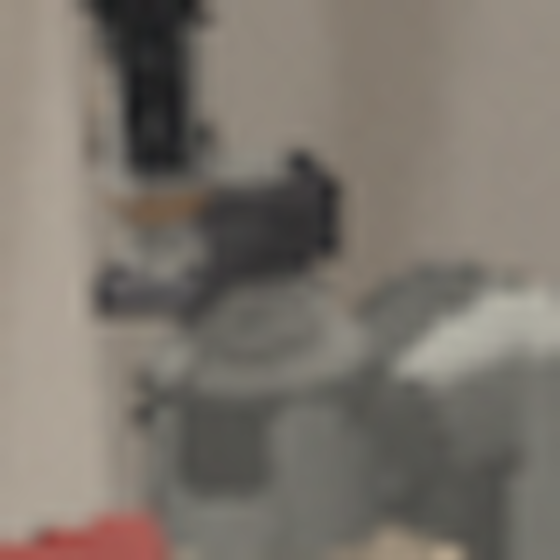

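The arm is now at crop (150,290) and the knob's underside at y≈220. The gap has grown from about 10 to about 16 mm, so the bolt has dropped. Now I wind forward (clockwise).

apply_moves(moves=[[[0, 0, 0], [0.48, 0.26, 0], 1], [[0, 0, 0], [0.93, 0.58, 0], 1], [[0, 0, 0], [1.34, 0.94, 0], 1], [[0, 0, 0], [1.7, 1.36, 0], 1], [[0, 0, 0], [2.01, 1.82, 0], 1], [[0, 0, 0], [2.25, 2.31, 0], 1], [[0, 0, 0], [2.44, 2.82, 0], 1], [[0, 0, 0], [2.56, 3.36, 0], 1], [[0, 0, 0], [2.62, 3.91, 0], 1], [[0, 0, 0], [2.61, 4.45, 0], 1], [[0, 0, 0], [2.53, 5.0, 0], 1], [[0, 0, 0], [2.39, 5.53, 0], 1], [[0, 0, 0], [2.18, 6.04, 0], 1], [[0, 0, 0], [1.91, 6.52, 0], 1], [[0, 0, 0], [1.59, 6.96, 0], 1], [[0, 0, 0], [1.21, 7.36, 0], 1], [[0, 0, 0], [0.79, 7.71, 0], 1], [[0, 0, 0], [0.33, 8.01, 0], 1], [[0, 0, 0], [-0.17, 8.25, 0], 1], [[0, 0, 0], [-0.17, 8.25, 0], 1]])

```text
time: 15.2
tool_pos: [0.4396, 0.3412, 0.2]
tool_rot: [0.0, 0.194, 0.981, 0.001]
contact_force: [0.7, 0.3, -0.4]
gripper_width: 0.263
grasp_force: 58.9
```

```bash
python3 c.py .4393 .2955 .045 90 -36 18
```

```text
t 15.2 pos [0.4396 0.3412 0.2   ] F [ 0.7  0.3 -0.4] w 0.263 gf 58.9 J [ 0.53 -0.08  1.82  0.    1.39 -0.65]
heading now 89.60367675326235 r 0.04567629611836737
83 [-0.52  0.18]
76 [-1.06  0.29]
69 [-1.61  0.34]
62 [-2.15  0.32]
55 [-2.7   0.23]
48 [-3.22  0.08]
41 [-3.73 -0.14]
34 [-4.2  -0.42]
27 [-4.64 -0.75]
20 [-5.04 -1.13]
13 [-5.38 -1.56]
6 [-5.67 -2.02]
-1 [-5.9  -2.52]
-8 [-6.07 -3.05]
-15 [-6.17 -3.59]
-22 [-6.21 -4.13]
-29 [-6.18 -4.68]
-36 [-6.08 -5.22]
```

apply_moves(moves=[[[0, 0, 0], [-0.52, 0.18, 0], 1], [[0, 0, 0], [-1.06, 0.29, 0], 1], [[0, 0, 0], [-1.61, 0.34, 0], 1], [[0, 0, 0], [-2.15, 0.32, 0], 1], [[0, 0, 0], [-2.7, 0.23, 0], 1], [[0, 0, 0], [-3.22, 0.08, 0], 1], [[0, 0, 0], [-3.73, -0.14, 0], 1], [[0, 0, 0], [-4.2, -0.42, 0], 1], [[0, 0, 0], [-4.64, -0.75, 0], 1], [[0, 0, 0], [-5.04, -1.13, 0], 1], [[0, 0, 0], [-5.38, -1.56, 0], 1], [[0, 0, 0], [-5.67, -2.02, 0], 1], [[0, 0, 0], [-5.9, -2.52, 0], 1], [[0, 0, 0], [-6.07, -3.05, 0], 1], [[0, 0, 0], [-6.17, -3.59, 0], 1], [[0, 0, 0], [-6.21, -4.13, 0], 1], [[0, 0, 0], [-6.18, -4.68, 0], 1], [[0, 0, 0], [-6.08, -5.22, 0], 1], [[0, 0, 0], [-6.08, -5.22, 0], 1]])

```text
time: 17.1
tool_pos: [0.4744, 0.2681, 0.1994]
tool_rot: [-0.001, 0.194, 0.981, -0.001]
contact_force: [2.1, -2.7, -0.3]
gripper_width: 0.261
grasp_force: 59.1
```

```bash
python3 c.py .4393 .2955 .045 -36 -165 18
```

```text
t 17.1 pos [0.4744 0.2681 0.1994] F [ 2.1 -2.7 -0.3] w 0.261 gf 59.1 J [ 0.38 -0.1   1.85 -0.    1.4  -0.8 ]
heading now -37.97659714362765 r 0.04451129219012487
-43 [ 0.17 -0.54]
-50 [ 0.4  -1.05]
-58 [ 0.69 -1.53]
-65 [ 1.05 -1.97]
-72 [ 1.45 -2.36]
-79 [ 1.9 -2.7]
-86 [ 2.39 -2.98]
-93 [ 2.91 -3.19]
-100 [ 3.45 -3.34]
-108 [ 4.01 -3.42]
-115 [ 4.57 -3.43]
-122 [ 5.13 -3.37]
-129 [ 5.67 -3.25]
-136 [ 6.2  -3.05]
-144 [ 6.7  -2.79]
-151 [ 7.16 -2.47]
-158 [ 7.58 -2.09]
-165 [ 7.95 -1.67]
```

apply_moves(moves=[[[0, 0, 0], [0.17, -0.54, 0], 1], [[0, 0, 0], [0.4, -1.05, 0], 1], [[0, 0, 0], [0.69, -1.53, 0], 1], [[0, 0, 0], [1.05, -1.97, 0], 1], [[0, 0, 0], [1.45, -2.36, 0], 1], [[0, 0, 0], [1.9, -2.7, 0], 1], [[0, 0, 0], [2.39, -2.98, 0], 1], [[0, 0, 0], [2.91, -3.19, 0], 1], [[0, 0, 0], [3.45, -3.34, 0], 1], [[0, 0, 0], [4.01, -3.42, 0], 1], [[0, 0, 0], [4.57, -3.43, 0], 1], [[0, 0, 0], [5.13, -3.37, 0], 1], [[0, 0, 0], [5.67, -3.25, 0], 1], [[0, 0, 0], [6.2, -3.05, 0], 1], [[0, 0, 0], [6.7, -2.79, 0], 1], [[0, 0, 0], [7.16, -2.47, 0], 1], [[0, 0, 0], [7.58, -2.09, 0], 1], [[0, 0, 0], [7.95, -1.67, 0], 1], [[0, 0, 0], [7.95, -1.67, 0], 1], [[0, 0, 0], [7.95, -1.67, 0], 1]])

```text
time: 19.1
tool_pos: [0.3958, 0.2841, 0.2002]
tool_rot: [0.001, 0.194, 0.981, -0.0]
contact_force: [5.5, 2.3, -0.2]
gripper_width: 0.262
grasp_force: 59.2
```

```bash
python3 c.py .4393 .2955 .045 -165 -160 1
python3 - <<'E'
from h import *
f=manip.grab_frame("side"); t=manip.grab_frame("top")
r=lambda im,c:cv2.resize(im[c[1]:c[3],c[0]:c[2],::-1],(400,400),interpolation=cv2.INTER_CUBIC)
cv2.imwrite("pics/c6.png",np.hstack([r(f["image"],(205,180,265,240)),r(t["image"],(130,240,210,320))]))
for z in(.164,.159,.154,.149,.144): print(z,((px(f,[[.396,.284,z]])-[205,180])*6.667).round(0).tolist())
E
```

```text
t 19.1 pos [0.3958 0.2841 0.2002] F [ 5.5  2.3 -0.2] w 0.262 gf 59.2 J [ 0.47 -0.25  1.98 -0.    1.42 -0.71]
heading now -165.37041757586047 r 0.044960998100380116
-160 [-0.25 -0.3 ]
0.164 [[102.0, 204.0]]
0.159 [[103.0, 214.0]]
0.154 [[104.0, 225.0]]
0.149 [[105.0, 236.0]]
0.144 [[106.0, 246.0]]
```

View pics/c6.png

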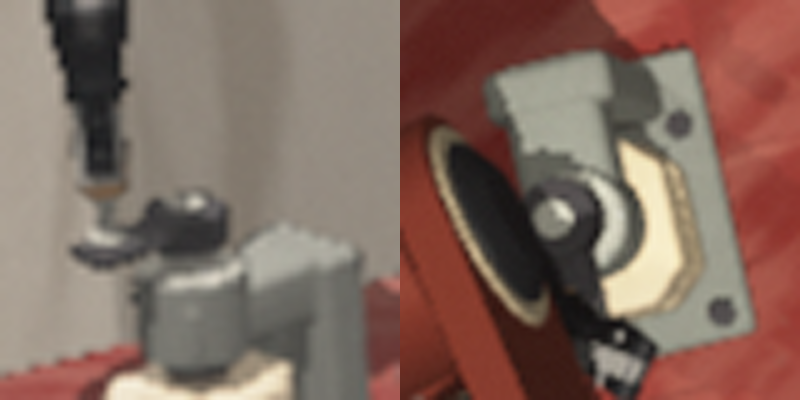

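The left crop shows the arm end at (100,250), about 8 mm lower than after the drop. On the right, the crank points along the clamp's front. The grip on the knob still holds, so I hand the job in.

```bash
python3 -c "
from plant import manip
print(manip.job_done())"
```

```text
the job is handed in; nothing more can be done
None
```

The job is handed in, with no verdict returned: the isolator is off, the bolt was backed off until it dropped and then wound forward one turn, and the knob is still gripped at about 59 N. I judged the drop and the final depth from the side pictures.

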